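Reset the tripped breaker under the bench power box's push-latch flap

ROBOT

A 6-joint arm with a two-finger parallel gripper is mounted at the origin on the work surface. World frame = base frame: x ahead of the robot, y to its left, z up, the work surface at z = 0. Lengths are in m, angles in rad, forces in N, time in s.
With the tool pointing down it reaches from about 0.375 to 0.9 m from the base axis. Payload 3.1 kg.
Tool frame: the origin (TCP) lies between the finger pads; the fingertips stand 19 mm ahead of it and the grasp point (between the pads) is the TCP; z points along the fingers, y is the direction in which the jaws open and shut (so a half turn about z gives the same grasp; the last joint's range is limited). The gripper opens to 85 mm and grips with 20 to 120 N. Pads are 22 mm wide; open, the fingers measure 114 mm over their backs; the gripper's body (76 mm by 85 mm) begins 54 mm behind the grasp point. The pads swing forward as they close: fully open they stand 13 mm farther back than shut.
Start: joints at [-1.31, 0.527, 1.433, -0, 1.181, -0.178], TCP at [0.266, -0.566, 0.25] pointing down, gripper open.
Joint ranges: [-3.08, 3.08], [-0.75, 2.2], [0.22, 2.44], [-1.43, 4.57], [0, 2.65], [-2.85, 2.85]. Speed limits (rad/s): [2.79, 2.79, 3.14, 3.14, 3.14, 3.14].

INTERFACE

Orientations are given as a unit quaternion [w, x, y, z].
In Python, from rig import read_state, capture, workorder, find_in, mark_of gives the robot as it stands. The module is installed in compiled form; this text tells all that it offers.
- The arm moves only by the tool arm_command, never from a script. Its argument "targets" is a list of rows, each a list of 4 numbers: the shift along the tool's x, y, z in mm, then the turn about the tool's z in rad. A call has 1 to 8 rows; each row shifts and turns the pose as measured when the row begins, along the tool's axes as they then stand; what a row does not reach is not made up. A row lasts 1/10 s, in which the tool goes at most 50 mm and 8.59 degrees, less where a joint would pass 70% of its speed; a pose out of reach is approached as far as the arm can. A call with a gripper value outside its range is refused whole. "jaw" is the opening, from 0 (shut) to 1 (fully open), set as the call begins (left out, the last holds). The fingers move at their own pace and stop on an object; "grip_force" is the grip in N (left out, the last holds). Time passes only in rows, so rows that do not move let the fingers close. It gives the time, the measured TCP pose, the force and the opening at its end, in the units of the state.
- read_state(): the state, without advancing time (a new reading comes with each control period).
- capture(name): name is "side" or "top" or "wrist"; returns a dict with "pixels" (400x640x3 uint8, blue, green, red), "fx", "fy", "cx", "cy" (pixels), "rvec" (rotation vector, rad) and "tvec" (3), from world to camera coordinates, as OpenCV has them; the wrist camera has in their place "tool_from_camera" (4x4, takes a point from camera to tool coordinates, whose origin is the TCP and whose axes are the flange's). Camera axes: x right, y down, z forward; pixel columns grow to the right and rows downward; lengths in m; the calibration is good to about 2 mm. A picture is of the moment at which its call begins: read the wrist's pose just before it. There is no depth.
- workorder.hand_in(): hands the job in, once; it reports no verdict.
Trained networks look in the newest picture that a camera, given by its name, has taken for a name from the list of things; names that differ only in an ending like _2 or _b are one class to them, and where a whole thing is asked for, a point or a joint stands for the part that bears it (a point fixed in the world has none). Each returns a list of dicts, best first, with "p" (0 to 1); they miss things now and then, are a little off and sometimes report something else, mostly with a low value. They report only what shows in the picture. A call takes as long as a camera call.
- find_in(camera, label): "centre" ([column, row] in pixels, amid what is visible of it).
- mark_of(camera, label): "centre" ([column, row] in pixels: a listed point, or the origin of a listed thing).
The state is a dict: "t": time; "qpos": joint angles; "qd": joint speeds; "joint_torque": joint torques, N m; "position": TCP position; "tcp_rot": TCP orientation; "wrist_force": force on the tool from outside, world axes, zero at the start; "ft_torque": the same for the moment, N m; "opening": finger opening in m.
Only numpy, scipy, OpenCV 4.12 (cv2) and the standard library are available. Lean on these libraries where they do the work, as an engineer would, in place of code of your own. Each camera call takes 0.05 s, during which the arm holds its last target.

TASK

One breaker in the bench power box has tripped: press the front of the aluminium flap down once and let go so that it springs right up, then push the one round reset button that still stands out fully in. Then push the flap over from behind and press its front down until it latches, so that it stays shut by itself when you let go. Only push, with the fingertips: do not grip or force the box or its flap, lift nothing, and leave the tools around the box where they lie.

Things in the scene. Friction and masses are not known exactly. Their poses are not given: they have to be found in the camera images.
- power_box: Grey steel bench power box fixed to the bench, 150 (x) x 270 (y) x 75 mm high. Origin: centre of its underside; x to its far (hinge) side, y to its left, z up; its front is the -x side. Left and right: 60 mm wide decks with two round black sockets each; between them the aluminium flap over the breaker bay.
- flap (a joint): Angle, rad: 0 latched, flush; 1.9 fully open. Push-push latch: pressed past -0.05 (5 mm at flap_press) and let go, a latched flap is freed and a spring swings it open in about 2 s; an open one pushed down that far and let go latches at 0. Takes 3 to 4 N; past -0.06 a rubber buffer adds about 4 N per mm. Closing takes 1 to 4 N, more if fast. Unlatched it reopens; each full press switches the latch.
- flap_press (a point): On the flap's outer (top) face, on the rubber thumb strip, 18 mm from the free front edge, mid-width; moves with the flap. x points to the hinge, z out of the face. The flap is a plate 146 mm wide; its outer face reaches 118 mm from the hinge and lies 3 mm outside the hinge axis. On its inner side: a 13 mm lip along the front edge and, 95 mm from the hinge, a 31 mm striker.
- flap_hinge (a point): Middle of the flap's hinge axis, fixed on the box, 55 mm behind its centre and 72 mm above the bench; the axis runs along y (axes as the box's). Free edge 118 mm from here, towards the box's -x when shut, upwards and 38 mm behind (+x of) the hinge when fully open.
- bay_floor (a point): Centre of the breaker plate, the floor of the bay under the flap, 40 mm above the bench; the bay is 78 mm in x by 150 mm in y (axes as the box's). Its front wall with the latch is 60 mm high, the decks and hinge rail 75 mm.
- button_tripped (a joint): Travel of the tripped breaker's reset button, m: about 0 to 0.001 standing out at the start, 0.009 fully in. Moves straight down along the box's z; takes about 3 N (a quick push more), and stays where it is left.
- button_tripped_top (a point): Centre of the top of the tripped button: black, round, 17 mm across, in a grey 27 mm collar; 51 mm above the bench when out, 42 mm when in. Moves with it. Three like buttons stand in a row 45 mm apart across the bay (box frame x = -8 mm, y = -45, 0, 45 mm), two of them already in; the tripped one's place varies and shows only with the flap open.
- button_set_a (a joint): Travel of one of the two other reset buttons, m: already in (0.009) and to be left so.
- button_set_b (a joint): Travel of the other of the two, already in (0.009) and to be left so.
- block_plane: Bystander: loose steel block plane, 160 x 46 x 60 mm, left of the box; origin at the centre of its sole.
- chisel: Bystander: loose bench chisel with a wooden handle, 280 mm long, 34 mm high, lying crosswise behind the box; origin under its middle.
- respirator: Bystander: loose rubber half mask with two round filters, about 95 x 150 x 82 mm, right of the box; origin at the centre of its underside.
- oak_rail: Bystander: loose planed oak rail, 340 x 60 x 32 mm, left of the plane; origin at the centre of its underside.

How it is judged:
By the outcome, as a careful person would: the job done as asked, in the order asked, and still so for the second after the job is handed in, with the robot touching nothing.
It also fails if it takes over 54 s, if anything falls off the work surface, if the arm or the gripper's body presses on something with over 40 N, if the wrist force passes 120 N, or if a joint passes its speed limit or range.

## Working session

There is one attempt and no reset: what is moved stays moved. The work goes in short steps, Python scripts to look and compute and a tool call to move; the robot and the scene stay as the last step left them, time stands still between calls to the robot, and variables do not carry over. Pictures are saved under pics/ and viewed, and the job is handed in when it is done.

Besides the shell and the picture viewer there is one more tool, called by a JSON object that holds its "api" and its "payload". arm_command: Moves the arm, as the interface text tells. Its arguments: {"type":"object","properties":{"targets":{"type":"array","items":{"type":"array","items":{"type":"number"}}},"jaw":{"type":"number"},"grip_force":{"type":"number"}},"required":["targets"]}

```bash
mkdir -p pics
cat > h.py <<'E'
import numpy as np, cv2
from rig import read_state, capture, workorder, find_in, mark_of
from scipy.spatial.transform import Rotation as R
def Rt():
    s=read_state(); q=s["tcp_rot"]; return np.array(s["position"]), R.from_quat([q[1],q[2],q[3],q[0]]).as_matrix(), s
def cam(name):
    p,r,s=Rt(); c=capture(name)
    K=np.array([[c["fx"],0,c["cx"]],[0,c["fy"],c["cy"]],[0,0,1.]])
    if name=="wrist":
        T=np.array(c["tool_from_camera"]); Rw=r@T[:3,:3]; o=p+r@T[:3,3]
    else:
        Rc=cv2.Rodrigues(np.array(c["rvec"],float))[0]; Rw=Rc.T; o=-Rc.T@np.array(c["tvec"],float).ravel()
    return c["pixels"],K,Rw,o
def ray(K,Rw,px):
    d=Rw@np.linalg.inv(K)@np.array([px[0],px[1],1.]); return d/np.linalg.norm(d)
def onz(K,Rw,o,px,z):
    d=ray(K,Rw,px); return o+d*(z-o[2])/d[2]
def proj(K,Rw,o,P):
    c=Rw.T@(np.array(P)-o); u=K@c; return u[:2]/u[2]
def tri(obs):
    A=np.zeros((3,3));b=np.zeros(3)
    for o,d in obs:
        M=np.eye(3)-np.outer(d,d);A+=M;b+=M@o
    return np.linalg.solve(A,b)
E
python3 - <<'E'
from h import *
np.set_printoptions(precision=4,suppress=True)
p,r,s=Rt(); print(s["t"],p,r,s["wrist_force"],s["opening"])
for n in ["side","top"]:
    im,K,Rw,o=cam(n); cv2.imwrite(f"pics/{n}0.png",im); print(n,K[0,0],o,Rw[:,2])
    for l,z in [("power_box",0),("flap_press",.075),("flap_hinge",.072),("bay_floor",.04)]:
        for m in mark_of(n,l)[:2]: print(l,m, onz(K,Rw,o,m["centre"],z))
E
```

```text
0.0 [ 0.2654 -0.5651  0.2493] [[ 0.9053  0.4248 -0.0005]
 [ 0.4248 -0.9053  0.0021]
 [ 0.0004 -0.0022 -1.    ]] [-0.263  -1.0061  0.4484] 0.08526410737958592
side 364.0854800891481 [0.08   0.805  0.6934] [ 0.4954 -0.6607 -0.564 ]
power_box {'centre': [352.4, 211.4], 'p': 0.9} [0.5665 0.0158 0.    ]
flap_press {'centre': [367.2, 195.9], 'p': 0.85} [0.5194 0.0106 0.075 ]
bay_floor {'centre': [347.6, 196.9], 'p': 0.61} [0.5921 0.0057 0.04  ]
top 414.7151011134294 [0.4776 0.0604 1.1394] [ 0.104   0.0115 -0.9945]
power_box {'centre': [336.5, 201.4], 'p': 0.65} [0.5615 0.024  0.    ]
flap_press {'centre': [336.7, 211.9], 'p': 0.68} [0.529 0.026 0.075]
flap_hinge {'centre': [337.4, 170.9], 'p': 0.83} [0.6356 0.0235 0.072 ]
```

View pics/side0.png

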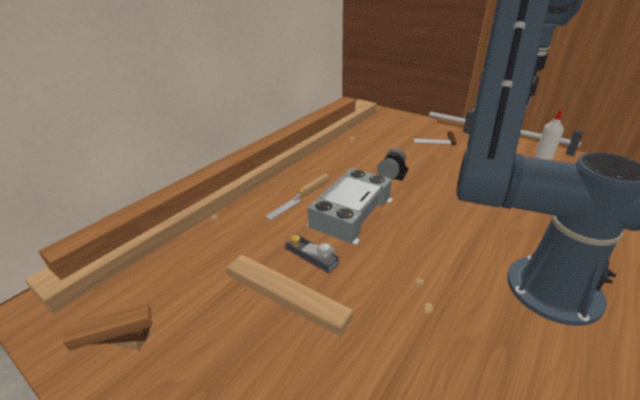

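View pics/top0.png

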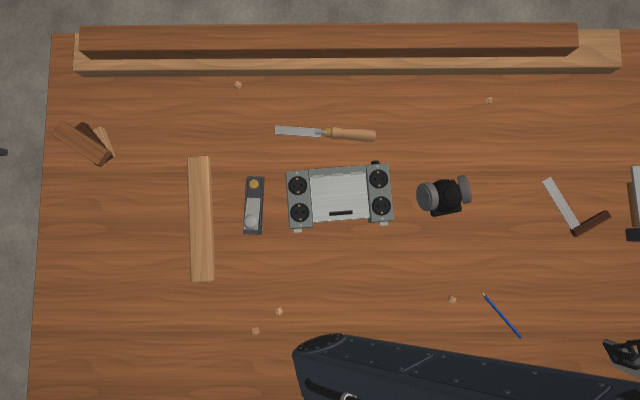

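The top view shows the box at about (340,197), turned a few degrees, with the sockets at (298,185), (300,212), (378,178) and (381,205). I'll refine the pose from a zoomed crop.

Run:
```python
from h import *
np.set_printoptions(precision=4,suppress=True)
im,K,Rw,o=cam("top")
cv2.imwrite("pics/topz.png",cv2.resize(im[155:240,275:405],None,fx=6,fy=6,interpolation=cv2.INTER_CUBIC))
g=cv2.cvtColor(im,cv2.COLOR_BGR2GRAY)
P=[]
for c in [(298,185),(300,212),(378,178),(381,205)]:
    x0,y0=c[0]-13,c[1]-13
    m=(g[y0:y0+27,x0:x0+27]<60).astype(np.uint8)
    n,l,st,ce=cv2.connectedComponentsWithStats(m)
    k=1+np.argmax(st[1:,4]); px=ce[k]+[x0,y0]; P.append(onz(K,Rw,o,px,.077)); print(px,st[k],P[-1])
P=np.array(P); print(P.mean(0)); d=(P[0]+P[1]-P[2]-P[3])/2; print(d,np.arctan2(-d[0],d[1])); d=(P[0]+P[2]-P[1]-P[3])/2; print(d,np.arctan2(d[1],d[0]))
```

```text
[297.2317 185.1622] [  3   5  19  18 259] [0.598  0.1275 0.077 ]
[299.313  212.0954] [  3   4  19  19 262] [0.5286 0.1219 0.077 ]
[378.1055 178.4531] [  4   5  19  18 256] [ 0.6149 -0.0811  0.077 ]
[380.9278 205.4525] [  4   5  19  18 263] [ 0.5452 -0.0872  0.077 ]
[0.5717 0.0203 0.077 ]
[-0.0168  0.2088  0.    ] 0.08030253398102023
[0.0696 0.0059 0.    ] 0.08419081321250718
```

View pics/topz.png

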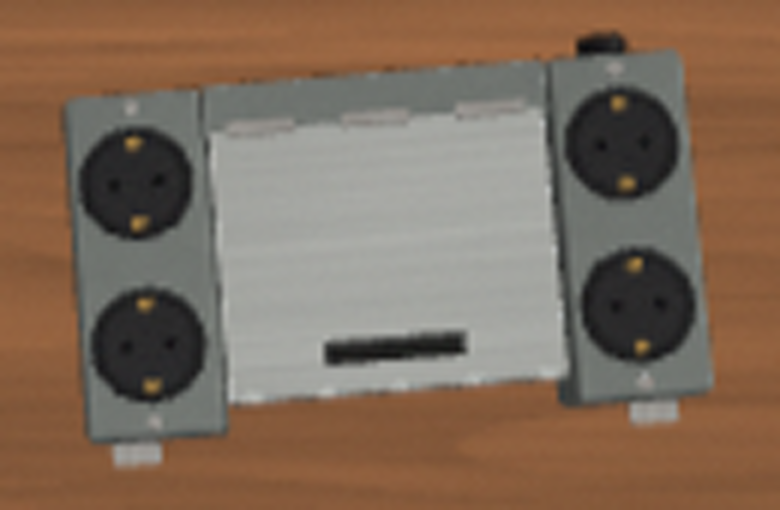

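The box is centred near (0.5705, 0.020) with yaw 0.081 rad. That puts flap_press at about (0.526, 0.017). I'll move there with the jaws shut.

{"api": "arm_command", "payload": {"targets": [[37,-32,0,0],[37,-32,0,0],[37,-32,0,0],[37,-32,0,0],[37,-32,0,0],[37,-32,0,0],[37,-32,0,0],[37,-32,0,0]], "jaw": 0}}

```text
t: 1.35
position: [0.4284, -0.2081, 0.2493]
tcp_rot: [0.006, 0.977, 0.211, 0.001]
wrist_force: [0.5, -0.6, 0.3]
opening: 0.0001
```

```bash
cat >> h.py <<'E'
C=np.array([.5705,.0203]); YAW=.0815
B=np.array([[np.cos(YAW),-np.sin(YAW),0],[np.sin(YAW),np.cos(YAW),0],[0,0,1]])
def box(p): return B.T@(np.array(p)-[C[0],C[1],0])
def wor(b): return B@np.array(b)+[C[0],C[1],0]
def go(b):
    "box-frame TCP goal -> tool shift mm"
    p,r,s=Rt(); d=r.T@(wor(b)-p)*1000
    print("t",s["t"],"box",box(p)*1000,"yaw",np.arctan2(r[1,0],r[0,0]),"F",np.array(s["wrist_force"]),"shift",d)
np.set_printoptions(precision=3,suppress=True)
E
python3 - <<'E'
from h import *
go([-.045,0,.13]); print(np.array(capture("wrist")["tool_from_camera"])); print(read_state()["qpos"],read_state()["opening"])
E
```

```text
t 1.35 box [-160.172 -216.061  249.334] yaw 0.425165015139188 F [ 0.5   -0.577  0.264] shift [ 181.195 -166.02   117.445]
[[-0.001 -0.959 -0.282  0.072]
 [ 1.    -0.001 -0.001  0.   ]
 [ 0.    -0.282  0.959 -0.124]
 [ 0.     0.     0.     1.   ]]
[-0.673  0.325  1.805  0.     1.005  0.467] -8.069244353860236e-05
```

The wrist camera sits on the tool's +x side. I'll turn the tool so that side faces the robot, which keeps the camera clear of the open flap.

{"api": "arm_command", "payload": {"targets": [[37,-32,0,-0.149],[22,-45,0,-0.149],[0,0,0,-0.149],[0,0,0,-0.149],[0,0,0,-0.149],[0,0,0,-0.149],[0,0,0,-0.149],[0,0,0,-0.149]]}}

```text
t: 2.2
position: [0.4431, -0.1074, 0.2508]
tcp_rot: [0.006, 0.685, 0.728, 0.001]
wrist_force: [0.3, 0.4, -0.2]
opening: 0.0001
```

{"api": "arm_command", "payload": {"targets": [[0,0,0,-0.149],[0,0,0,-0.149],[0,0,0,-0.149],[0,0,0,-0.149],[0,0,0,-0.149],[0,0,0,-0.149],[0,0,0,-0.149],[0,0,0,-0.149]]}}

```text
t: 3.0
position: [0.4437, -0.1098, 0.2524]
tcp_rot: [0.008, 0.154, 0.988, -0.003]
wrist_force: [-0.1, -0.5, 0.3]
opening: -0.0
```

Run:
```python
from h import *
go([-.045,0,.13]); print(read_state()["qpos"])
```

```text
t 3.0 box [-136.987 -119.309  252.446] yaw 2.8315856617567308 F [-0.119 -0.484  0.255] shift [-37.493 145.903 122.458]
[-0.487  0.293  1.846 -0.002  0.986 -1.747]
```

{"api": "arm_command", "payload": {"targets": [[-12,47,0,0],[-12,47,0,0],[-12,47,0,0],[0,0,40,-0.13],[0,0,40,-0.13],[0,0,30,-0.13]]}}

```text
t: 3.6
position: [0.5349, 0.0128, 0.1464]
tcp_rot: [0.018, -0.047, 0.999, -0.008]
wrist_force: [-0.5, -0.6, 0.1]
opening: 0.0001
```

Run:
```python
from h import *
go([-.045,0,.1]); 
for n in ["wrist","side"]:
    im,K,Rw,o=cam(n); cv2.imwrite(f"pics/{n}1.png",im)
    for m in mark_of(n,"flap_press")[:2]: print(n,m,box(onz(K,Rw,o,m["centre"],.075)),proj(K,Rw,o,wor([-.045,0,.075])))
```

```text
t 3.6 box [-36.05   -4.543 146.43 ] yaw -3.047384688274894 F [-0.493 -0.551  0.079] shift [10.563  5.478 45.988]
wrist {'centre': [319.5, 208.7], 'p': 0.72} [-0.044 -0.004  0.075] [327.189 206.469]
side {'centre': [364.5, 199.3], 'p': 0.59} [-0.053  0.015  0.075] [364.367 196.161]
```

View pics/wrist1.png

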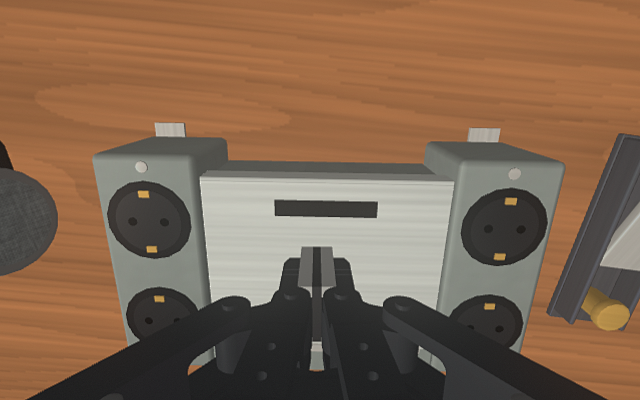

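View pics/side1.png

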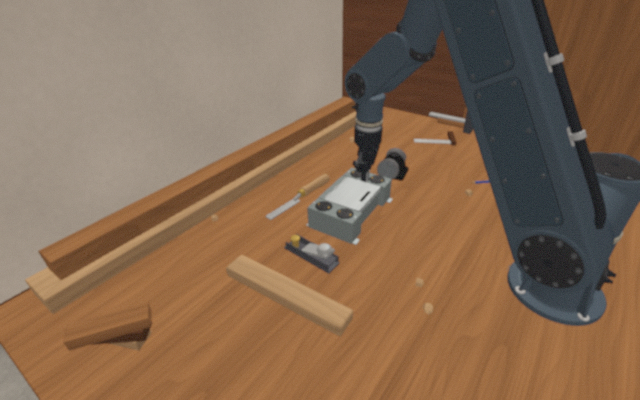

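The strip is at (326,208) in the wrist view and my model predicts (327,206), so they agree. Descending.

{"api": "arm_command", "payload": {"targets": [[10,5,25,0],[0,0,17,0],[0,0,0,0]]}}

```text
t: 4.1
position: [0.5309, 0.0137, 0.1112]
tcp_rot: [0.025, -0.038, 0.999, -0.009]
wrist_force: [0.4, -0.3, 0.3]
opening: 0.0
```

Run:
```python
from h import *
go([-.045,0,.094])
```

```text
t 4.1 box [-39.961  -3.362 111.246] yaw -3.0658944584899204 F [ 0.43  -0.339  0.342] shift [ 5.898  3.684 16.905]
```

{"api": "arm_command", "payload": {"targets": [[6,4,8,0],[0,0,4,0],[0,0,4,0]]}}

```text
t: 4.4
position: [0.5284, 0.0162, 0.099]
tcp_rot: [0.03, -0.036, 0.999, -0.01]
wrist_force: [0.6, 0.1, 0.8]
opening: -0.0005
```

Run:
```python
from h import *
go([-.045,0,.094]); print(Rt()[1], Rt()[2]["qpos"])
```

```text
t 4.4 box [-42.278  -0.693  99.035] yaw -3.069155305268996 F [0.605 0.102 0.846] shift [3.019 0.78  4.849]
[[-0.996 -0.071  0.06 ]
 [-0.072  0.997 -0.019]
 [-0.059 -0.023 -0.998]] [-0.177  0.621  1.84  -0.014  0.618 -1.808]
```

{"api": "arm_command", "payload": {"targets": [[3,1,4,0],[0,0,4,0]]}}

```text
t: 4.6
position: [0.5262, 0.0167, 0.0915]
tcp_rot: [0.031, -0.036, 0.999, -0.011]
wrist_force: [-3.1, 0.6, 3.0]
opening: 0.0003
```

{"api": "arm_command", "payload": {"targets": [[0,0,4,0]]}}

```text
t: 4.7
position: [0.5262, 0.0168, 0.0875]
tcp_rot: [0.03, -0.036, 0.999, -0.011]
wrist_force: [-3.0, 1.0, 11.4]
opening: -0.0002
```

{"api": "arm_command", "payload": {"targets": [[0,0,4,0]]}}

```text
t: 4.8
position: [0.5263, 0.0168, 0.0859]
tcp_rot: [0.03, -0.036, 0.999, -0.011]
wrist_force: [-12.3, 0.5, 52.0]
opening: -0.0
```

That is fully pressed, and harder than it needed to be. Releasing up and towards the robot.

{"api": "arm_command", "payload": {"targets": [[0,0,-20,0],[15,0,-45,0],[30,0,-40,0],[30,0,-40,0],[30,0,-20,0],[0,0,0,0]]}}

```text
t: 5.4
position: [0.4104, 0.0118, 0.2482]
tcp_rot: [0.033, -0.036, 0.999, -0.011]
wrist_force: [0.7, -0.4, 0.5]
opening: -0.0
```

Run:
```python
from h import *
go([-.15,0,.25])
im,K,Rw,o=cam("side"); cv2.imwrite("pics/side2.png",im[100:300,200:500])
im,K,Rw,o=cam("wrist"); cv2.imwrite("pics/wrist2.png",im)
```

```text
t 5.4 box [-160.259    4.517  248.241] yaw -3.0692104223061865 F [ 0.679 -0.41   0.546] shift [-10.391  -4.45   -0.983]
```

View pics/wrist2.png

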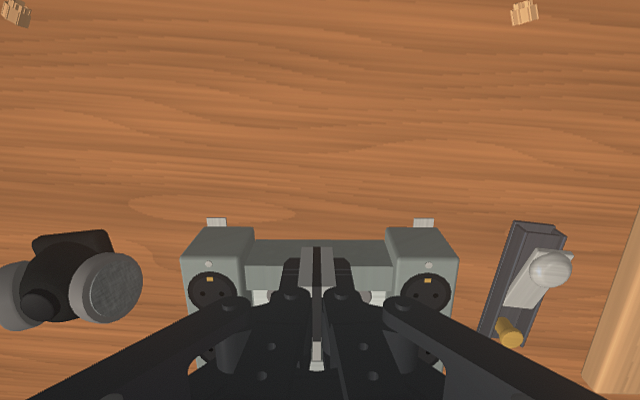

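View pics/side2.png

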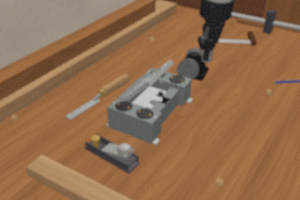

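The flap is swinging open. I'll let it settle, then look for the buttons.

{"api": "arm_command", "payload": {"targets": [[0,0,0,0],[0,0,0,0],[0,0,0,0],[0,0,0,0],[0,0,0,0],[0,0,0,0],[0,0,0,0],[0,0,0,0]]}}

```text
t: 6.3
position: [0.417, 0.0108, 0.2435]
tcp_rot: [0.031, -0.036, 0.999, -0.011]
wrist_force: [-0.0, 0.1, 0.5]
opening: -0.0
```

Run:
```python
from h import *
go([-.15,0,.25])
for n,sl in [("side",np.s_[150:260,280:430]),("top",np.s_[145:240,275:405])]:
    im,K,Rw,o=cam(n); cv2.imwrite(f"pics/{n}3.png",cv2.resize(im[sl],None,fx=5,fy=5,interpolation=cv2.INTER_CUBIC))
    for l in ["button_tripped_top","button_set_a","flap_press"]:
        for m in (mark_of if "set" not in l else find_in)(n,l)[:3]: print(n,l,m,box(onz(K,Rw,o,m["centre"],.051)))
    print([proj(K,Rw,o,wor([-.008,y,.051])) for y in (-.045,0,.045)])
```

```text
t 6.3 box [-153.733    3.024  243.54 ] yaw -3.0690565049671243 F [-0.042  0.113  0.485] shift [-4.151 -3.138 -6.142]
side button_tripped_top {'centre': [360.9, 191.5], 'p': 0.52} [-0.009 -0.05   0.051]
side flap_press {'centre': [328.7, 159.9], 'p': 0.58} [ 0.187 -0.177  0.051]
[array([359.899, 192.137]), array([353.214, 199.176]), array([346.143, 206.621])]
top button_tripped_top {'centre': [357.4, 201.3], 'p': 0.54} [-0.017 -0.048  0.051]
top button_set_a {'centre': [333.7, 162.8], 'p': 0.53} [0.091 0.005 0.051]
top button_set_a {'centre': [335.3, 186.6], 'p': 0.37} [0.027 0.006 0.051]
top flap_press {'centre': [339.4, 155.3], 'p': 0.76} [ 0.11  -0.012  0.051]
[array([355.822, 198.166]), array([338.768, 199.587]), array([321.717, 201.008])]
```

View pics/top3.png

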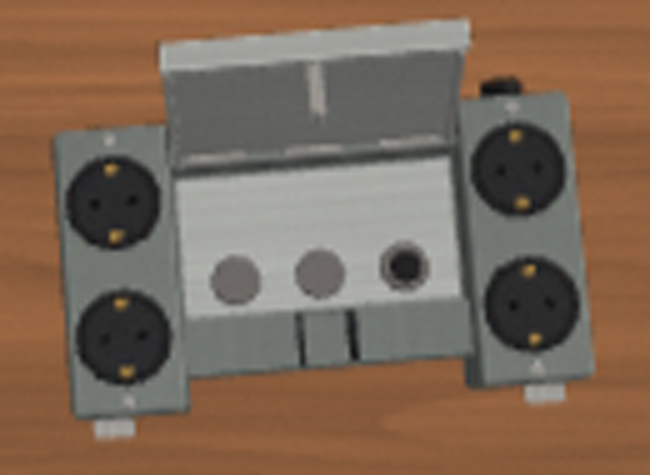

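View pics/side3.png

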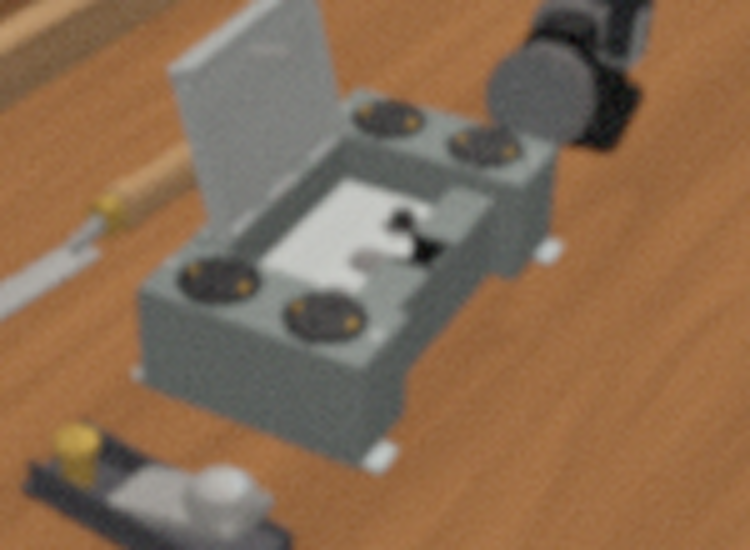

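The tripped button is the right-hand one, at box y = -45 mm. In the top crop it shows at (405,265), black and standing out, while the other two are flush. Moving above it.

Run:
```python
from h import *
go([-.009,-.045,.14])
```

```text
t 6.7 box [-153.761    2.995  243.66 ] yaw -3.069120167371418 F [ 0.242 -0.332  0.798] shift [-138.503  -43.977  113.524]
```

{"api": "arm_command", "payload": {"targets": [[-35,-11,0,0],[-35,-11,0,0],[-35,-11,10,0],[-34,-11,25,0],[0,0,25,0],[0,0,0,0]]}}

```text
t: 7.3
position: [0.5665, -0.025, 0.1916]
tcp_rot: [0.032, -0.036, 0.999, -0.011]
wrist_force: [-0.8, 0.5, -0.0]
opening: 0.0002
```

Run:
```python
from h import *
go([-.009,-.045,.11]); print(Rt()[1][:,2])
im,K,Rw,o=cam("wrist"); cv2.imwrite("pics/wrist4.png",im); print([proj(K,Rw,o,wor([-.008,y,.051])) for y in (-.045,0,.045)])
```

```text
t 7.3 box [ -7.623 -44.807 191.587] yaw -3.0686049277637095 F [-0.793  0.467 -0.012] shift [ 6.532  1.783 81.318]
[ 0.065 -0.02  -0.998]
[array([321.023, 182.858]), array([379.047, 182.648]), array([437.58 , 182.437])]
```

View pics/wrist4.png

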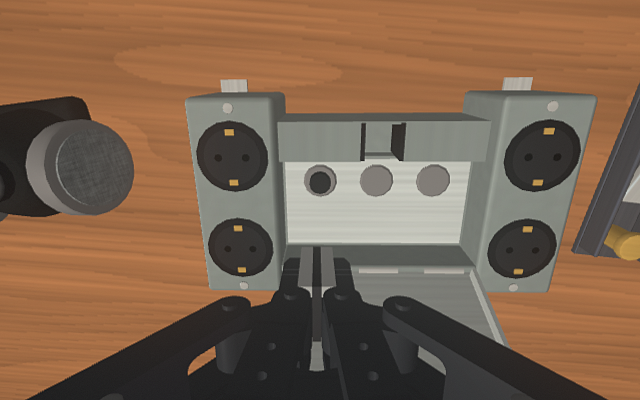

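The button is at (320,182) and my prediction was (321,183). Descending.

{"api": "arm_command", "payload": {"targets": [[3,1,40,0],[3,1,38,0],[0,0,8,0],[0,0,0,0]]}}

```text
t: 7.75
position: [0.5711, -0.026, 0.1117]
tcp_rot: [0.04, -0.036, 0.998, -0.013]
wrist_force: [0.2, -0.5, 0.4]
opening: 0.0
```

Run:
```python
from h import *
go([-.009,-.045,.072]); print(Rt()[1][:,2])
```

```text
t 7.75 box [ -3.16  -46.19  111.738] yaw -3.067570347927892 F [ 0.213 -0.492  0.395] shift [ 8.937  2.294 39.109]
[ 0.08  -0.023 -0.997]
```

{"api": "arm_command", "payload": {"targets": [[7,2,20,0],[3,0,14,0],[0,0,0,0]]}}

```text
t: 8.05
position: [0.5674, -0.0261, 0.0833]
tcp_rot: [0.045, -0.037, 0.998, -0.015]
wrist_force: [0.1, -0.0, -0.2]
opening: -0.0002
```

Run:
```python
from h import *
go([-.0095,-.045,.07]); print(Rt()[1][:,2])
```

```text
t 8.05 box [ -6.83  -45.967  83.307] yaw -3.0665315623187626 F [ 0.115 -0.045 -0.212] shift [ 3.848  1.377 12.979]
[ 0.091 -0.026 -0.996]
```

{"api": "arm_command", "payload": {"targets": [[4,1,8,0],[0,0,6,0],[0,0,4,0]]}}

```text
t: 8.35
position: [0.5682, -0.0264, 0.0694]
tcp_rot: [0.05, -0.037, 0.998, -0.016]
wrist_force: [-1.5, -0.3, 2.2]
opening: -0.0004
```

{"api": "arm_command", "payload": {"targets": [[0,0,4,0]]}}

```text
t: 8.45
position: [0.5684, -0.0264, 0.0658]
tcp_rot: [0.049, -0.037, 0.998, -0.016]
wrist_force: [-2.0, 0.5, 3.1]
opening: -0.0005
```

{"api": "arm_command", "payload": {"targets": [[0,0,3,0]]}}

```text
t: 8.55
position: [0.5684, -0.0264, 0.0628]
tcp_rot: [0.049, -0.037, 0.998, -0.016]
wrist_force: [-1.7, 0.8, 3.5]
opening: 0.0003
```

{"api": "arm_command", "payload": {"targets": [[0,0,3,0]]}}

```text
t: 8.65
position: [0.5685, -0.0264, 0.0621]
tcp_rot: [0.049, -0.037, 0.998, -0.016]
wrist_force: [-11.5, 2.7, 45.3]
opening: 0.0003
```

{"api": "arm_command", "payload": {"targets": [[0,0,2,0]]}}

```text
t: 8.75
position: [0.5685, -0.0263, 0.0624]
tcp_rot: [0.049, -0.037, 0.998, -0.016]
wrist_force: [-5.8, 1.7, 17.3]
opening: 0.0003
```

The button has bottomed out, with the tip at about 42 mm. Lifting to look.

{"api": "arm_command", "payload": {"targets": [[0,0,-40,0],[0,0,-45,0],[20,0,-50,0],[40,0,-30,0],[40,0,0,0],[45,0,0,0],[0,0,0,0]]}}

```text
t: 9.45
position: [0.4089, -0.0334, 0.2132]
tcp_rot: [0.053, -0.038, 0.998, -0.018]
wrist_force: [-0.0, 0.5, 0.6]
opening: -0.0004
```

Run:
```python
from h import *
go([-.15,0,.25]); print(Rt()[1][:,2])
a=[]
for n,sl in [("side",np.s_[150:260,280:400]),("top",np.s_[145:255,275:395])]:
    im,K,Rw,o=cam(n); a.append(cv2.resize(im[sl],(400,366),interpolation=cv2.INTER_CUBIC))
cv2.imwrite("pics/m5.png",np.hstack(a))
```

```text
t 9.45 box [-165.468  -40.33   213.174] yaw -3.0631020952569767 F [-0.021  0.456  0.63 ] shift [-19.083  38.969 -36.594]
[ 0.106 -0.031 -0.994]
```

View pics/m5.png

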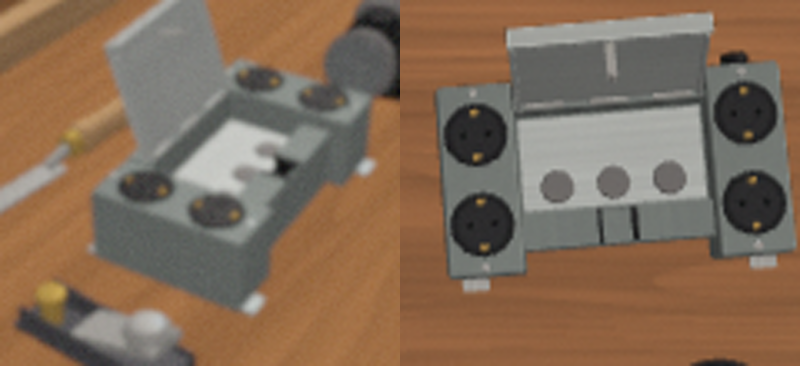

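All three buttons now look alike and flush. Next I'll go over the flap to its far side.

```bash
cat >> h.py <<'E'
def corner(b):
    "box-frame goal (m) for robot-side fingertip corner -> tool shift mm"
    p,r,s=Rt(); c=p+r@np.array([.011,0,.019]); d=r.T@(wor(b)-c)*1000
    print("t",s["t"],"corner",box(c)*1000,"F",B.T@np.array(s["wrist_force"]),"tz",r[:,2],"shift",d)
E
python3 - <<'E'
from h import *
corner([-.15,0,.25]); corner([.115,0,.25]);corner([.115,0,.15])
E
```

```text
t 9.55 corner [-166.93   -43.989  194.704] F [1.521 0.058 0.293] tz [ 0.117 -0.035 -0.993] shift [-23.021  41.663 -54.896]
t 9.55 corner [-166.93   -43.989  194.704] F [1.521 0.058 0.293] tz [ 0.117 -0.035 -0.993] shift [-286.29    43.634  -24.72 ]
t 9.55 corner [-166.93   -43.989  194.704] F [1.521 0.058 0.293] tz [ 0.117 -0.035 -0.993] shift [-274.882   47.991   74.531]
```

{"api": "arm_command", "payload": {"targets": [[0,21,-30,0],[0,21,-25,0],[-45,0,0,0],[-45,0,0,0],[-45,0,0,0],[-45,0,0,0],[-45,0,0,0],[-45,0,0,0]]}}

```text
t: 10.35
position: [0.6916, 0.0326, 0.3041]
tcp_rot: [0.063, -0.038, 0.997, -0.02]
wrist_force: [0.0, -0.5, 0.4]
opening: 0.0
```

Run:
```python
from h import *
corner([.12,0,.22])
```

```text
t 10.35 corner [113.18    1.514 283.881] F [-0.038 -0.479  0.35 ] tz [ 0.128 -0.036 -0.991] shift [ 1.219  1.45  64.234]
```

{"api": "arm_command", "payload": {"targets": [[0,1,40,0],[4,1,40,0],[4,0,40,0],[0,0,10,0],[0,0,0,0]]}}

```text
t: 10.85
position: [0.7228, 0.0308, 0.1722]
tcp_rot: [0.076, -0.039, 0.996, -0.022]
wrist_force: [-0.6, 0.1, 0.7]
opening: 0.0001
```

Run:
```python
from h import *
corner([.11,0,.155])
im,K,Rw,o=cam("side"); cv2.imwrite("pics/s6.png",cv2.resize(im[80:240,280:460],(720,600)))
```

```text
t 10.85 corner [144.643  -2.939 151.792] F [-0.59   0.101  0.709] tz [ 0.154 -0.037 -0.987] shift [33.76   2.572 -8.529]
```

View pics/s6.png

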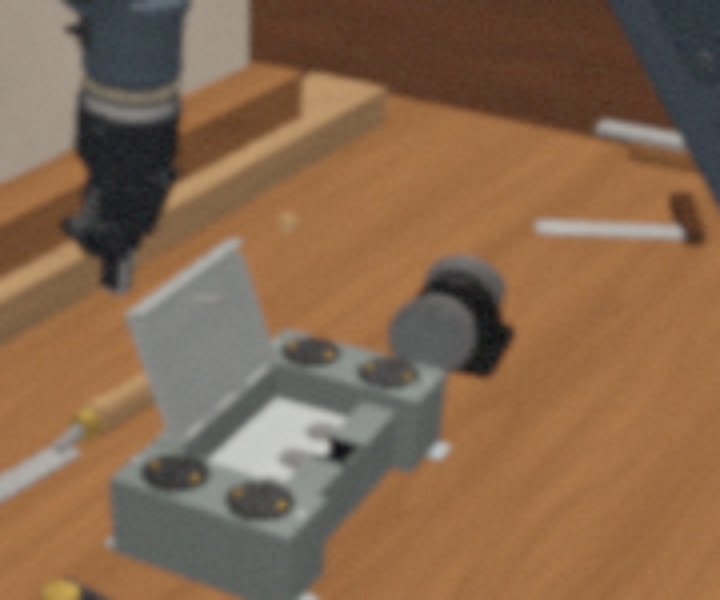

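The fingertip is behind the open flap and clear of it. Pushing it forward.

{"api": "arm_command", "payload": {"targets": [[20,1,-4,0],[15,1,-3,0],[10,0,-1,0],[10,0,-1,0],[10,0,-1,0],[10,0,-1,0]]}}

```text
t: 11.5
position: [0.6576, 0.027, 0.1863]
tcp_rot: [0.094, -0.039, 0.994, -0.023]
wrist_force: [2.8, 0.3, 3.5]
opening: 0.0003
```

Run:
```python
from h import *
corner([.058,0,.157])
```

```text
t 11.5 corner [ 80.051  -1.482 165.568] F [2.831 0.106 3.469] tz [ 0.19  -0.039 -0.981] shift [23.256  1.781  4.224]
```

{"api": "arm_command", "payload": {"targets": [[12,1,2,0],[14,1,2,0],[14,0,0,0],[14,0,0,0]]}}

```text
t: 11.9
position: [0.6099, 0.0233, 0.1776]
tcp_rot: [0.105, -0.039, 0.993, -0.025]
wrist_force: [4.2, 1.6, -2.0]
opening: -0.0004
```

Run:
```python
from h import *
corner([.028,0,.156]); corner([-.002,0,.144]);
```

```text
t 11.9 corner [ 32.679  -1.397 156.723] F [ 4.33   1.216 -1.952] tz [ 0.21  -0.041 -0.977] shift [ 4.723  1.396 -0.339]
t 11.9 corner [ 32.679  -1.397 156.723] F [ 4.33   1.216 -1.952] tz [ 0.21  -0.041 -0.977] shift [36.552  1.833  5.2  ]
```

{"api": "arm_command", "payload": {"targets": [[14,1,1,0],[14,1,2,0],[13,0,4,0]]}}

```text
t: 12.2
position: [0.5755, 0.0202, 0.1649]
tcp_rot: [0.113, -0.039, 0.992, -0.027]
wrist_force: [3.8, 2.0, 0.8]
opening: 0.0001
```

Run:
```python
from h import *
corner([-.026,0,.122]);
```

```text
t 12.2 corner [ -1.521  -1.688 143.928] F [3.931 1.696 0.751] tz [ 0.227 -0.044 -0.973] shift [28.743  2.787 15.779]
```

{"api": "arm_command", "payload": {"targets": [[10,1,4,0],[10,1,6,0],[9,0,7,0]]}}

```text
t: 12.5
position: [0.5547, 0.018, 0.1446]
tcp_rot: [0.121, -0.038, 0.992, -0.028]
wrist_force: [3.0, 3.3, 2.5]
opening: -0.0004
```

Run:
```python
from h import *
corner([-.039,0,.100]); corner([-.044,0,.084])
```

```text
t 12.5 corner [-22.106  -2.306 123.547] F [3.209 3.021 2.521] tz [ 0.242 -0.046 -0.969] shift [21.99   3.621 18.669]
t 12.5 corner [-22.106  -2.306 123.547] F [3.209 3.021 2.521] tz [ 0.242 -0.046 -0.969] shift [30.644  4.594 32.992]
```

{"api": "arm_command", "payload": {"targets": [[8,1,6,0],[8,1,7,0],[7,1,8,0]]}}

```text
t: 12.8
position: [0.5422, 0.0169, 0.1216]
tcp_rot: [0.129, -0.038, 0.99, -0.03]
wrist_force: [1.8, 1.0, 2.9]
opening: 0.0002
```

Run:
```python
from h import *
corner([-.044,0,.084]); corner([-.046,0,.075])
```

```text
t 12.8 corner [-34.283  -2.449 100.5  ] F [1.891 0.846 2.917] tz [ 0.258 -0.049 -0.965] shift [13.569  3.439 13.294]
t 12.8 corner [-34.283  -2.449 100.5  ] F [1.891 0.846 2.917] tz [ 0.258 -0.049 -0.965] shift [17.784  4.027 21.473]
```

{"api": "arm_command", "payload": {"targets": [[8,1,6,0],[6,1,7,0],[4,1,7,0]]}}

```text
t: 13.1
position: [0.5354, 0.0161, 0.1007]
tcp_rot: [0.137, -0.038, 0.989, -0.031]
wrist_force: [1.7, 0.9, 5.2]
opening: -0.0001
```

Run:
```python
from h import *
corner([-.046,0,.075]); corner([-.046,0,.069])
```

```text
t 13.1 corner [-40.795  -2.758  79.523] F [1.789 0.723 5.165] tz [ 0.274 -0.052 -0.96 ] shift [6.217 3.001 2.738]
t 13.1 corner [-40.795  -2.758  79.523] F [1.789 0.723 5.165] tz [ 0.274 -0.052 -0.96 ] shift [7.835 3.437 8.499]
```

{"api": "arm_command", "payload": {"targets": [[4,1,3,0],[2,0,3,0]]}}

```text
t: 13.3
position: [0.5333, 0.0157, 0.0943]
tcp_rot: [0.141, -0.038, 0.989, -0.032]
wrist_force: [1.1, 1.5, 4.0]
opening: -0.0003
```

{"api": "arm_command", "payload": {"targets": [[1,0,3,0]]}}

```text
t: 13.4
position: [0.5331, 0.0155, 0.0912]
tcp_rot: [0.141, -0.038, 0.989, -0.032]
wrist_force: [1.3, 1.3, 4.3]
opening: 0.0001
```

Run:
```python
from h import *
corner([-.046,0,.069])
```

```text
t 13.4 corner [-43.032  -3.202  69.997] F [1.42  1.152 4.252] tz [ 0.281 -0.053 -0.958] shift [ 3.108  3.223 -0.104]
```

{"api": "arm_command", "payload": {"targets": [[0,0,2,0]]}}

```text
t: 13.5
position: [0.5331, 0.0155, 0.0891]
tcp_rot: [0.14, -0.038, 0.989, -0.032]
wrist_force: [0.4, 1.6, 8.7]
opening: -0.0
```

The buffer is engaged at 8.7 N, so the flap is past the switch point. Letting go.

{"api": "arm_command", "payload": {"targets": [[0,0,-8,0],[0,0,-20,0],[15,0,-40,0],[20,0,-40,0],[20,0,-40,0],[0,0,0,0],[0,0,0,0]]}}

```text
t: 14.2
position: [0.4252, 0.0201, 0.2159]
tcp_rot: [0.126, -0.039, 0.991, -0.029]
wrist_force: [0.3, 0.7, -0.4]
opening: 0.0003
```

Run:
```python
from h import *
corner([-.046,0,.069])
a=[]
for n,sl in [("side",np.s_[150:260,280:400]),("top",np.s_[145:255,275:395])]:
    im,K,Rw,o=cam(n); a.append(cv2.resize(im[sl],(400,366),interpolation=cv2.INTER_CUBIC))
cv2.imwrite("pics/m7.png",np.hstack(a))
```

```text
t 14.2 corner [-150.763   10.299  194.832] F [ 0.387  0.648 -0.417] tz [ 0.251 -0.048 -0.967] shift [-70.426  -0.503 148.172]
```

View pics/m7.png

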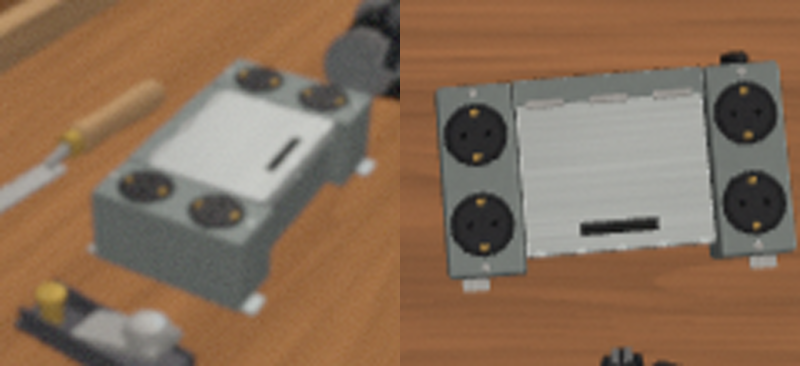

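The flap is shut and flush 0.6 s after I let go. I'll wait a moment to confirm it holds, then hand in.

{"api": "arm_command", "payload": {"targets": [[0,0,0,0],[0,0,0,0],[0,0,0,0],[0,0,0,0],[0,0,0,0],[0,0,0,0],[0,0,0,0],[0,0,0,0]]}}

```text
t: 15.1
position: [0.4266, 0.02, 0.2105]
tcp_rot: [0.12, -0.039, 0.992, -0.028]
wrist_force: [-0.6, 0.3, 0.8]
opening: 0.0002
```

Run:
```python
from h import *
corner([-.046,0,.069])
a=[]
for n,sl in [("side",np.s_[150:260,280:400]),("top",np.s_[145:255,275:395])]:
    im,K,Rw,o=cam(n); a.append(cv2.resize(im[sl],(400,366),interpolation=cv2.INTER_CUBIC))
cv2.imwrite("pics/m8.png",np.hstack(a))
```

```text
t 15.1 corner [-149.659   10.15   189.486] F [-0.571  0.334  0.8  ] tz [ 0.241 -0.046 -0.97 ] shift [-72.217  -1.237 141.944]
```

View pics/m8.png

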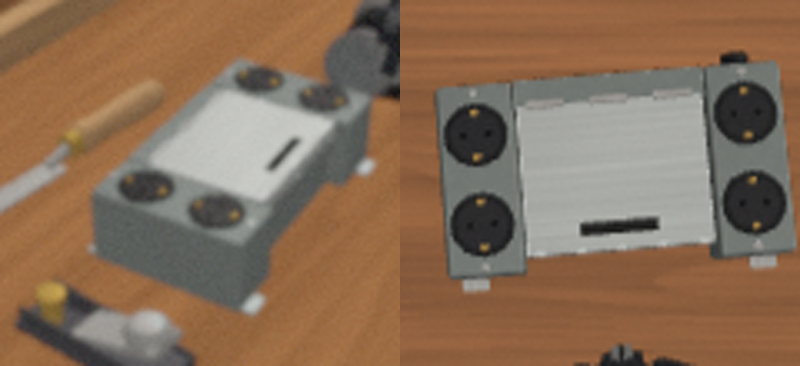

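The picture hasn't changed and the flap is still shut.

```bash
python3 -c "
from rig import workorder; print(workorder.hand_in())"
```

```text
the job is handed in; nothing more can be done
None
```

The job is done and handed in at about 15 s. I pressed the flap so it sprang fully open, pushed in the tripped right-hand button, then pushed the flap over from behind and pressed it until it latched.

- **Button:** it bottomed out with the fingertip at about 42 mm. In both cameras it then looked the same as the two that were already in.
- **Flap:** the closing press reached the rubber buffer at 8.7 N. Pictures 0.6 s and 1.5 s after I let go both show the flap shut and flush.
- **Surroundings:** the arm was clear of the box with no force on it at the end. The parts of the plane, chisel and respirator that show in the closing pictures look unmoved; I did not look at the oak rail again.
- **Harder than intended:** the opening press briefly peaked at about 52 N and the button press at about 45 N. Both were on the fingertips and well under the 120 N wrist limit.
- **Tilt:** the tool leaned gradually, up to about 16° during the closing press. I allowed for it in the moves.

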